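Load a centrifuge rotor in balance from a mixed tray

ROBOT

A 6-joint arm with a two-finger parallel gripper is mounted at the origin on the work surface; the furniture and walls round the work are solid. World frame = base frame: x ahead of the robot, y to its left, z up, the work surface at z = 0. Lengths are in m, angles in rad, forces in N, time in s.
With the tool pointing down it reaches from about 0.35 to 0.775 m from the base axis. Payload 7.3 kg.
Tool frame: the origin (TCP) lies at the centre of the arm's flange, where the gripper is bolted on; the fingertips stand 178 mm ahead of it and the grasp point (between the pads) lies 159 mm ahead of it; z points along the fingers, y is the line along which they close (so a half turn about z gives the same grasp; the last joint's range is limited). The gripper opens to 92 mm and grips with 3 to 60 N. Pads are 19 mm wide; open, the fingers measure 130 mm over their backs; the gripper's body (75 mm by 190 mm) begins 47 mm behind the grasp point.
Start: joints at [1.008, 0.342, 1.524, -0, 1.275, -0.146], TCP at [0.213, 0.48, 0.405] pointing down, gripper open.
Joint ranges: [-2.53, 2.53], [-0.77, 2.02], [0.04, 2.7], [-1, 4.14], [0.28, 2.66], [-3.11, 3.11]. Speed limits (rad/s): [2.57, 2.57, 3.14, 3.14, 3.14, 3.14].

INTERFACE

Orientations are given as [roll, pitch, yaw] about the fixed x, y, z axes, in that order (R = Rz(yaw) Ry(pitch) Rx(roll)).
In Python, from cell import telemetry, vision, ticket gives the robot as it stands.
- The arm moves only by the shell command python3 -m crank 'ROWS' [FORCE]. ROWS is JSON, a list of rows, each a list of 5 numbers: the gripper command: -1 is shut, 1 is fully open, values between are in proportion, then the shift along the tool's x, y, z in mm, then the turn about the tool's z in rad. In form: [[fingers, dx, dy, dz, roll], ...]. A call has 1 to 12 rows; each row is the pose to reach, as a shift and turn from the pose commanded when the call began, along the tool's axes at that moment; what a row does not reach only later rows make up. A row lasts 1/12 s, in which the tool goes at most 41.7 mm and 7.16 degrees, less where a joint would pass 70% of its speed; a pose out of reach is approached as far as the arm can. A call with a gripper value outside its range is refused whole. The fingers move at their own pace and stop on an object; FORCE is the grip in N (left out, the last holds). Time passes only in rows, so rows that repeat a pose let the fingers close. It gives the time, the measured TCP pose, the force, the opening and the grip force at its end, in the units of the state.
- telemetry.observe(): the state, without advancing time (a new reading comes with each control period).
- vision.read_camera(name): name is "scene" or "side" or "wrist"; returns (picture, depth): 420x560x3 uint8, red, green, blue; 420x560 float32, m along the optical axis (not along the pixel's ray), 0 where there is no reading.
- vision.get_calibration(name): a dict with "camera_matrix" (3x3 intrinsics, pixels), "rvec" (rotation vector, rad) and "tvec" (3), from world to camera coordinates, as OpenCV has them. Camera axes: x right, y down, z forward; pixel columns grow to the right and rows downward; lengths in m; the calibration is good to about 2 mm. A picture is of the moment at which its call begins: read the wrist's pose just before it. get_calibration takes no time and is no camera call; for the wrist camera it gives the pose at the moment of the call.
- ticket.hand_in(): hands the job in; it is judged then, once.
The state is a dict: "time": time; "qpos": joint angles; "qvel": joint speeds; "joint_efforts": joint torques, N m; "tool_pos": TCP position; "tool_rot": TCP orientation; "contact_force": force on the tool from outside, world axes, zero at the start; "torque": the same for the moment, N m; "opening": finger opening in m; "grip_force": force on a finger pad.
Only numpy, scipy, OpenCV 4.12 (cv2) and the standard library are available. Lean on these libraries where they do the work, as an engineer would, in place of code of your own. Each camera call takes 0.05 s, during which the arm holds its last target. There are 200 camera calls.

TASK

Load the centrifuge for a balanced run: take the four red-capped tubes out of the steel tray and put them in the rotor, each thin tube in one of the two narrow (sleeved) buckets, and the two wide tubes in wide buckets that face each other straight across the spindle. Lower each tube upright all the way to the bottom of its bucket before letting go, and never drop one.

Things in the scene. Friction and masses are not known exactly. Their poses are not given: they have to be found in the camera images.
- big_tube_1: Wide centrifuge tube: frosted body 30 mm in diameter, red knurled screw cap 35 mm in diameter and 20 mm high, 116 mm tall in all, about 60 g, standing upright on its flat foot. Origin: centre of the underside; z up along the tube. It starts in the steel tray (floor 3 mm above the table, edge 20 mm high).
- big_tube_2: Wide centrifuge tube: frosted body 30 mm in diameter, red knurled screw cap 35 mm in diameter and 20 mm high, 116 mm tall in all, about 60 g, standing upright on its flat foot. Origin: centre of the underside; z up along the tube. Also in the tray stand two brown dropper bottles, 34 mm wide and 102 mm high, not part of the job.
- small_tube_1: Thin centrifuge tube: frosted body 18 mm in diameter, red knurled screw cap 22 mm in diameter and 18 mm high, 104 mm tall in all, about 30 g, standing upright on its flat foot. Origin: centre of the underside; z up along the tube. Tubes and bottles stand in two rows of three, 65 mm or more between centres in a row (roughly along y), 90 mm between rows (along x).
- small_tube_2: Thin centrifuge tube: frosted body 18 mm in diameter, red knurled screw cap 22 mm in diameter and 18 mm high, 104 mm tall in all, about 30 g, standing upright on its flat foot. Origin: centre of the underside; z up along the tube. It topples easily when nudged.
- bucket_wide_a1: Wide rotor bucket, a bright metal cup. Mouth 51 mm wide, tapering over 16 mm to a bore 35 mm in diameter. Origin on its axis at the underside, z up; inner floor 4 mm and rim 60 mm above the origin. Straight across the spindle from bucket_wide_a2. Anticlockwise from above, 60 degrees and 80 mm apart: wide_a1, wide_b1, narrow_1, wide_a2, wide_b2, narrow_2.
- bucket_wide_a2: Wide rotor bucket, a bright metal cup. Mouth 51 mm wide, tapering over 16 mm to a bore 35 mm in diameter. Origin on its axis at the underside, z up; inner floor 4 mm and rim 60 mm above the origin. Straight across the spindle from bucket_wide_a1. The rotor turns on its spindle against light friction, 0.12 N m, so it can shift if pushed.
- bucket_wide_b1: Wide rotor bucket, a bright metal cup. Mouth 51 mm wide, tapering over 16 mm to a bore 35 mm in diameter. Origin on its axis at the underside, z up; inner floor 4 mm and rim 60 mm above the origin. Straight across the spindle from bucket_wide_b2. The round white housing, 260 mm across with its lid off, is 112 mm high; the rims are 105 mm above the table.
- bucket_wide_b2: Wide rotor bucket, a bright metal cup. Mouth 51 mm wide, tapering over 16 mm to a bore 35 mm in diameter. Origin on its axis at the underside, z up; inner floor 4 mm and rim 60 mm above the origin. Straight across the spindle from bucket_wide_b1. A seated wide tube sticks out 60 mm above the rim.
- bucket_narrow_1: Narrow rotor bucket, a metal cup filled by a dull grey sleeve. Mouth 39 mm wide, tapering over 16 mm to a bore 23 mm in diameter. Origin on its axis at the underside, z up; inner floor 4 mm and rim 60 mm above the origin. Straight across the spindle from bucket_narrow_2. A seated thin tube sticks out 48 mm above the rim.
- bucket_narrow_2: Narrow rotor bucket, a metal cup filled by a dull grey sleeve. Mouth 39 mm wide, tapering over 16 mm to a bore 23 mm in diameter. Origin on its axis at the underside, z up; inner floor 4 mm and rim 60 mm above the origin. Straight across the spindle from bucket_narrow_1. All buckets are empty and upright at the start.
Things that resemble listed ones, but are neither listed nor needed, are in the scene too. What is shaped like the big_tube_2 but green is not meant.

How it is judged:
By the outcome, as a careful person would: the job done as asked, in the order asked, and still so for the second after the job is handed in, with the robot touching nothing.
It also fails if it takes over 109 s, if anything falls off the work surface, if the arm or the gripper's body presses on something with over 40 N, if the wrist force passes 120 N, or if a joint passes its speed limit or range.

## Working session

There is one attempt and no reset: what is moved stays moved. The work goes in short steps, Python scripts to look and compute and a shell command to move; the robot and the scene stay as the last step left them, time stands still between calls to the robot, and variables do not carry over. Pictures are saved under pics/ and viewed, at most 14 in all, crops included, and the job is handed in when it is done.

```bash
ls; mkdir -p pics; cat > h.py <<'E'
import numpy as np, cv2
from cell import telemetry, vision
def cam(n):
    p,d=vision.read_camera(n); c=vision.get_calibration(n)
    K=np.array(c["camera_matrix"]);R=cv2.Rodrigues(np.array(c["rvec"],float))[0];t=np.array(c["tvec"],float).ravel()
    return p,d,K,R,t
def cloud(d,K,R,t):
    v,u=np.mgrid[:d.shape[0],:d.shape[1]]
    P=np.stack([(u-K[0,2])/K[0,0]*d,(v-K[1,2])/K[1,1]*d,d],-1)
    return (P-t)@R
def save(n,p): cv2.imwrite('pics/'+n,cv2.cvtColor(p,cv2.COLOR_RGB2BGR))
E
python3 - <<'E'
from h import *
s=telemetry.observe();print(s)
for n in ("scene","side","wrist"):
    p,d,K,R,t=cam(n);save(n+'0.png',p);np.savez('pics/'+n+'0.npz',p=p,d=d,K=K,R=R,t=t);print(n,-R.T@t,R[2])
E
```

```text
pics
{'time': 0.0, 'qpos': array([ 1.00800310e+00,  3.42771188e-01,  1.52504431e+00, -4.38512147e-05,
        1.27539870e+00, -1.46015633e-01]), 'qvel': array([ 1.94197220e-03, -4.06532787e-05,  1.09887814e-04,  1.67357618e-03,
        1.27688519e-03,  1.35557973e-04]), 'joint_efforts': array([ 1.79928534e-04, -4.31236553e+01, -2.44225860e+01,  7.17364834e-02,
        5.58151701e-02, -1.13323679e-04]), 'tool_pos': array([0.2124479 , 0.47994648, 0.40401006]), 'tool_rot': array([-3.13998226e+00, -1.94446387e-04,  2.72482770e+00]), 'contact_force': array([-0.71136918,  0.05914656,  1.23087573]), 'torque': array([-0.00571362, -0.03143461, -0.01024893]), 'grip_force': 0.0, 'opening': 0.09202976830982712}
scene [-0.13948937 -0.35418131  0.96782566] [ 0.55708849  0.32920951 -0.76241295]
side [ 0.41598586 -0.67294972  0.68530161] [ 0.12563613  0.753465   -0.6453728 ]
wrist [0.14539974 0.50903143 0.38482871] [ 0.2414969  -0.10792649 -0.96438121]
```

View pics/scene0.png

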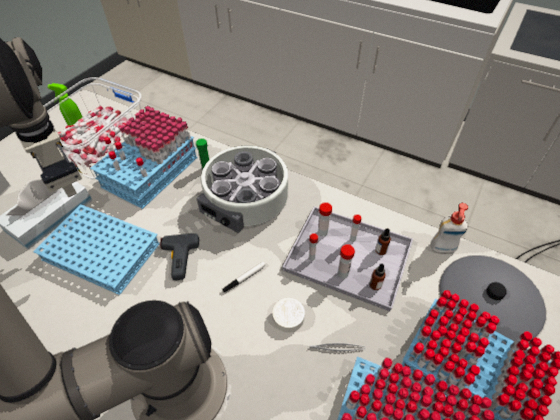

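View pics/side0.png

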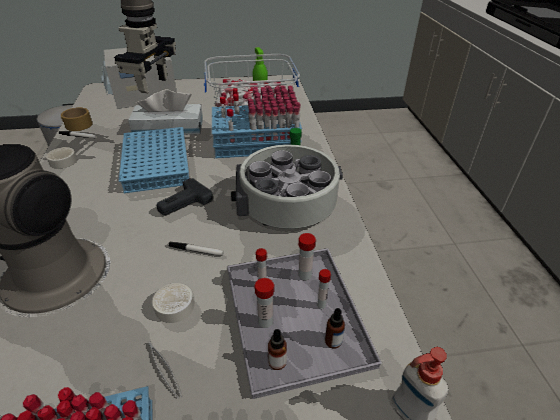

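Candidates seen in the scene picture. Tray tubes: wide at (326,209) and (347,251), thin at (357,219) and (314,238). Lookalikes: the red-capped tubes in the racks at (155,125), (455,330) and (410,400), the green-capped tube at (203,150), and the dropper bottles at (384,240) and (378,275). I choose the four in the tray and check them in a close crop next to the rotor.

```bash
python3 - <<'E'
from h import *
z=np.load('pics/scene0.npz');w=np.load('pics/side0.npz')
a=cv2.resize(z['p'][195:305,270:410],None,fx=3.5,fy=3.5,interpolation=cv2.INTER_CUBIC)[:385,:400]
b=cv2.resize(w['p'][140:225,230:345],None,fx=3.45,fy=3.45,interpolation=cv2.INTER_CUBIC)
c=cv2.resize(z['p'][140:230,190:295],None,fx=3.8,fy=3.8,interpolation=cv2.INTER_CUBIC)
im=np.zeros((600,800,3),np.uint8)
im[:b.shape[0],:b.shape[1]]=b[:600,:400];im[:c.shape[0],400:400+c.shape[1]]=c[:, :400]
a=a[:255];im[345:345+a.shape[0],:400]=a
save('crop1.png',im)
for nm,q in(('scene',z),('side',w)):
    P=cloud(q['d'],q['K'],q['R'],q['t']);p=q['p'].astype(int)
    m=(p[...,0]>110)&(p[...,1]<70)&(p[...,2]<70)&(q['d']>0)
    m&=(P[...,0]>.3)&(P[...,0]<.8)&(P[...,1]>-.5)&(P[...,1]<.1)&(P[...,2]>.06)
    n,l,s,ce=cv2.connectedComponentsWithStats(m.astype(np.uint8))
    for i in range(1,n):
        if s[i,4]<20: continue
        X=P[l==i];zt=np.percentile(X[:,2],95);T=X[X[:,2]>zt-.004]
        print(nm,ce[i].round(),s[i,4],'top z',zt.round(4),'mid',((T.max(0)+T.min(0))/2).round(4),'med',np.median(T,0).round(4),len(T))
E
```

```text
scene [326. 208.] 97 top z 0.1217 mid [ 0.5517 -0.086   0.1202] med [ 0.5508 -0.0862  0.12  ] 74
scene [457. 216.] 37 top z 0.1784 mid [ 0.6487 -0.4036  0.1772] med [ 0.6519 -0.4022  0.1784] 4
scene [357. 218.] 38 top z 0.1093 mid [ 0.5708 -0.1728  0.108 ] med [ 0.5709 -0.1734  0.1077] 31
scene [314. 237.] 45 top z 0.1098 mid [ 0.456  -0.1002  0.1088] med [ 0.4556 -0.1002  0.1075] 34
scene [347. 250.] 128 top z 0.1222 mid [ 0.4524 -0.1956  0.1208] med [ 0.4499 -0.195   0.1202] 96
scene [448. 299.] 207 top z 0.1142 mid [ 0.4481 -0.4525  0.1135] med [ 0.4464 -0.4548  0.1121] 121
scene [447. 331.] 810 top z 0.1147 mid [ 0.3812 -0.4711  0.1139] med [ 0.3672 -0.472   0.1124] 446
scene [430. 322.] 184 top z 0.116 mid [ 0.3733 -0.4313  0.1151] med [ 0.3724 -0.4315  0.114 ] 80
scene [458. 339.] 85 top z 0.1138 mid [ 0.3649 -0.4951  0.1121] med [ 0.3625 -0.4967  0.1119] 67
scene [420. 346.] 42 top z 0.1151 mid [ 0.3063 -0.4289  0.114 ] med [ 0.3057 -0.4294  0.1123] 30
scene [452. 358.] 46 top z 0.1154 mid [ 0.3116 -0.4945  0.1137] med [ 0.3136 -0.4963  0.1126] 28
side [307. 238.] 142 top z 0.1216 mid [ 0.5518 -0.0854  0.1203] med [ 0.5518 -0.0863  0.1202] 140
side [261. 252.] 51 top z 0.11 mid [ 0.456  -0.0997  0.1085] med [ 0.4557 -0.1002  0.1083] 49
side [325. 273.] 67 top z 0.1093 mid [ 0.5709 -0.1727  0.1078] med [ 0.5707 -0.1724  0.1077] 67
side [264. 285.] 210 top z 0.1215 mid [ 0.4517 -0.196   0.1201] med [ 0.4519 -0.1967  0.1202] 210
side [431. 355.] 24 top z 0.1833 mid [ 0.6639 -0.4078  0.1816] med [ 0.6649 -0.4058  0.1813] 23
side [422. 359.] 42 top z 0.1812 mid [ 0.6503 -0.4083  0.1795] med [ 0.6506 -0.4081  0.1792] 38
side [435. 370.] 38 top z 0.1518 mid [ 0.6769 -0.4088  0.1505] med [ 0.678  -0.4099  0.1508] 13
```

View pics/crop1.png

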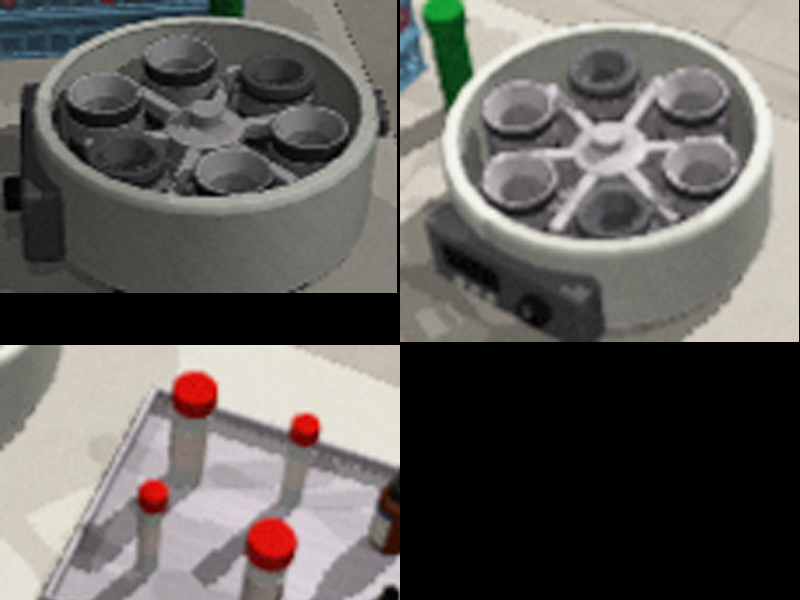

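All four tray tubes were found at the same place by both cameras. In the rotor, the dull sleeved buckets are at about (243,159) and (246,196) in the scene picture, opposite each other. Next I fit the rotor.

```bash
cat >> h.py <<'E'
def ray(px,z,K,R,t):
    px=np.atleast_2d(px).astype(float)
    d=np.c_[(px[:,0]-K[0,2])/K[0,0],(px[:,1]-K[1,2])/K[1,1],np.ones(len(px))]@R
    o=-R.T@t
    return (o+d*((z-o[2])/d[:,2])[:,None])[:,:2]
def fit(P,k):
    from scipy.optimize import least_squares
    P=np.array(P);k=np.array(k)
    f=lambda v:(P-np.c_[v[0]+.08*np.cos(v[2]+k*np.pi/3),v[1]+.08*np.sin(v[2]+k*np.pi/3)]).ravel()
    best=min((least_squares(f,[*P.mean(0),a]) for a in np.arange(0,6.28,.7)),key=lambda r:r.cost)
    return best.x,best.fun.reshape(-1,2)
def rows(x,y,zg,yaw=None):
    """shift for grasp point to reach world (x,y,zg)"""
    s=telemetry.observe();from scipy.spatial.transform import Rotation as Q
    R=Q.from_euler('xyz',s['tool_rot']).as_matrix()
    print('tcp',np.round(s['tool_pos'],4),'rot',np.round(s['tool_rot'],4),'t',round(s['time'],2),'open',s['opening'])
    e=np.array([x,y,zg+.159])-s['tool_pos']
    r=0 if yaw is None else (-(yaw-s['tool_rot'][2])+np.pi/2)%np.pi-np.pi/2
    print('dx dy dz mm',(R.T@e*1000).round(1),'roll',round(r,3))
E
python3 - <<'E'
from h import *
z=np.load('pics/scene0.npz');w=np.load('pics/side0.npz')
g=lambda q:(q['K'],q['R'],q['t'])
a=np.array([(520,108),(520,180),(613,210),(700,163),(692,96),(602,70)],float);a=(a-[400,0])/3.8+[190,140]
b=np.array([(180,62),(105,96),(126,156),(234,172),(310,130),(278,76)],float)/3.45+[230,140]
for q,c in((z,a),(w,b)):
    P=ray(c,.105,*g(q));v,r=fit(P,range(6));print(P.round(3).tolist(),v.round(4),np.degrees(v[2]),(r*1e3).round(1).tolist())
rows(.4519,-.196,.22)
E
```

```text
[[0.548, 0.258], [0.483, 0.212], [0.492, 0.133], [0.566, 0.102], [0.627, 0.146], [0.617, 0.226]] [0.5558 0.1795 7.9617] 456.1713115452478 [[0.9, -1.2], [0.9, 0.2], [1.3, 1.2], [2.1, 2.1], [-1.9, -1.1], [-3.1, -1.2]]
[[0.547, 0.251], [0.484, 0.21], [0.492, 0.131], [0.565, 0.102], [0.629, 0.145], [0.62, 0.221]] [0.5563 0.1765 1.6739] 95.90975580143572 [[-0.6, -5.5], [1.1, 0.9], [0.1, 1.2], [0.5, 4.6], [-0.0, 1.6], [-1.1, -2.8]]
tcp [0.2125 0.48   0.4042] rot [-3.1405e+00 -2.0000e-04  2.7248e+00] t 0.15 open 0.09182319841967865
dx dy dz mm [-492.6 -521.2   25.7] roll 0
```

```bash
python3 -m crank '[[0.2,0,0,-36,0.1],[0.2,-40,-13,-36,0.2],[0.2,-436,-137,-36,1.154],[0.2,-436,-137,-36,1.154],[0.2,-436,-137,-36,1.154],[0.2,-436,-137,-36,1.154],[0.2,-436,-137,-36,1.154],[0.2,-436,-137,-36,1.154],[0.2,-436,-137,-36,1.154],[0.2,-436,-137,-36,1.154],[0.2,-436,-137,-36,1.154],[0.2,-436,-137,-36,1.154]]' 20; python3 -m crank '[[0.2,0,0,0,0],[0.2,0,0,0,0],[0.2,0,0,0,0],[0.2,0,0,0,0]]'
python3 - <<'E'
from h import *
rows(.556,.178,.28,np.pi/2)
p,d,K,R,t=cam('wrist');save('wrist1.png',p);np.savez('pics/wrist1.npz',p=p,d=d,K=K,R=R,t=t)
E
```

```text
time: 1.15
tool_pos: [0.557, 0.1764, 0.4405]
tool_rot: [-3.141, -0.0, 1.57]
contact_force: [1.0, 0.8, 0.3]
opening: 0.0554
grip_force: 0.0
time: 1.48
tool_pos: [0.555, 0.1791, 0.4407]
tool_rot: [-3.141, -0.0, 1.572]
contact_force: [-0.5, 0.2, -0.7]
opening: 0.0552
grip_force: 0.0
tcp [0.555  0.1791 0.4407] rot [-3.141e+00 -3.000e-04  1.572e+00] t 1.48 open 0.05523296279296129
dx dy dz mm [-1.1  1.   1.7] roll 0.001
```

View pics/wrist1.png

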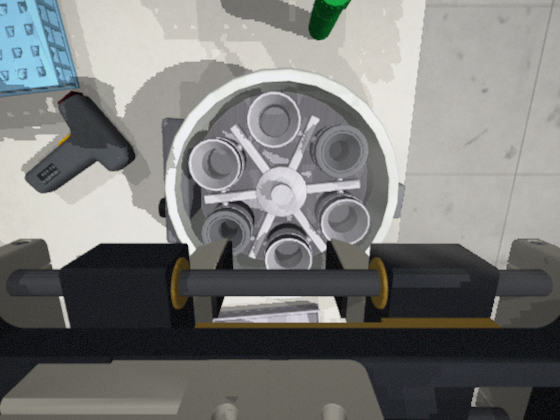

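The wrist view shows the rotor hub at (281,190). The wide rims are at (274,119), (216,164), (290,251) and (345,220), and the sleeved rims at (228,230) and (341,151).

```bash
python3 - <<'E'
from h import *
q=np.load('pics/wrist1.npz');K,R,t=q['K'],q['R'],q['t']
c=[(274,119),(216,164),(228,230),(290,251),(345,220),(341,151)]
P=ray(c,.105,K,R,t);v,r=fit(P,range(6));print(v.round(4),np.degrees(v[2]),(r*1e3).round(1).tolist())
print(ray([281,190],.105,K,R,t))
print(np.c_[v[0]+.08*np.cos(v[2]+np.arange(6)*np.pi/3),v[1]+.08*np.sin(v[2]+np.arange(6)*np.pi/3)].round(4))
C=cloud(q['d'],K,R,t);m=(C[...,2]>.101)&(C[...,2]<.107)&(q['d']>0)
for k in range(6):
    X=C[m&(np.hypot(C[...,0]-P[k,0],C[...,1]-P[k,1])<.033)][:,:2]
    A=np.c_[2*X,np.ones(len(X))];s=np.linalg.lstsq(A,(X**2).sum(1),rcond=None)[0];print(k,len(X),s[:2].round(4),np.sqrt(s[2]+s[:2]@s[:2]).round(4))
rows(.4558,-.1,.25,np.pi/2)
E
```

```text
[0.5567 0.1857 1.682 ] 96.37137625624445 [[-0.3, -2.7], [1.0, -2.1], [1.8, 1.6], [0.6, 7.7], [-1.4, -1.3], [-1.7, -3.2]]
[[0.55518556 0.18705843]]
[[0.5478 0.2652]
 [0.4834 0.2177]
 [0.4923 0.1382]
 [0.5656 0.1061]
 [0.63   0.1536]
 [0.6211 0.2331]]
0 870 [0.5465 0.261 ] 0.0257
1 795 [0.4823 0.2142] 0.0259
2 900 [0.4912 0.1359] 0.0234
3 381 [0.5635 0.1041] 0.0255
4 627 [0.6276 0.15  ] 0.0259
5 1422 [0.6191 0.2289] 0.0234
tcp [0.5548 0.1794 0.4409] rot [-3.1414e+00 -3.0000e-04  1.5725e+00] t 1.53 open 0.05554900352250064
dx dy dz mm [-279.2  -99.5   31.8] roll 0.002
```

```bash
python3 - <<'E'
from h import *
P=np.array([[.5475,.261],[.483,.2142],[.4915,.1359],[.5645,.1041],[.6285,.15],[.6195,.2289]])
P0=P
for n in('scene','side','wrist'):
    q=np.load('pics/'+n+('1' if n=='wrist' else '0')+'.npz');C=cloud(q['d'],q['K'],q['R'],q['t']);m=(C[...,2]>.1)&(C[...,2]<.108)&(q['d']>0)
    P=P0-[0,.004]*(n!='wrist')*np.ones((6,2)); cs=[]
    for k in range(6):
        X=C[m&(np.hypot(C[...,0]-P[k,0],C[...,1]-P[k,1])<.031)][:,:2]
        A=np.c_[2*X,np.ones(len(X))];s=np.linalg.lstsq(A,(X**2).sum(1),rcond=None)[0];cs.append(s[:2]);print(len(X),np.sqrt(s[2]+s[:2]@s[:2]).round(4),end=' ')
    v,r=fit(cs,range(6));print(n,v.round(4),np.degrees(v[2])%360,(r*1e3).round(1).tolist())
E
```

```text
80 0.0256 90 0.0258 149 0.0232 98 0.0262 89 0.026 125 0.023 scene [0.5563 0.1819 1.6753] 95.9890132170506 [[0.3, -0.1], [0.6, -0.3], [0.1, -0.1], [0.0, 0.8], [-0.4, 0.0], [-0.7, -0.3]]
109 0.026 118 0.0259 188 0.0235 125 0.0262 140 0.0259 157 0.0232 side [0.556  0.1803 1.6749] 95.961876692777 [[0.2, 0.1], [0.3, 0.0], [0.5, -0.3], [-0.1, 0.8], [-0.2, 0.6], [-0.7, -1.3]]Traceback (most recent call last):
  File "<stdin>", line 6, in <module>
ValueError: operands could not be broadcast together with shapes (0,) (6,2)
```

```bash
python3 -m crank '[[0.05,-279,-99,0,0],[0.05,-279,-99,0,0],[0.05,-279,-99,0,0],[0.05,-279,-99,0,0],[0.05,-279,-99,0,0],[0.05,-279,-99,0,0],[0.05,-279,-99,0,0],[0.05,-279,-99,32,0],[0.05,-279,-99,32,0],[0.05,-279,-99,32,0],[0.05,-279,-99,32,0],[0.05,-279,-99,32,0]]'
python3 - <<'E'
from h import *
p,d,K,R,t=cam('wrist');save('wrist2.png',p);P=cloud(d,K,R,t);p=p.astype(int)
m=(p[...,0]>110)&(p[...,1]<70)&(p[...,2]<70)&(d>0)&(P[...,2]>.06)&(P[...,2]<.15)
n,l,s,ce=cv2.connectedComponentsWithStats(m.astype(np.uint8))
for i in range(1,n):
    if s[i,4]<60: continue
    X=P[l==i];zt=np.percentile(X[:,2],95);T=X[X[:,2]>zt-.004]
    print(ce[i].round(),s[i,4],'z',zt.round(4),'mid',((T.max(0)+T.min(0))/2).round(4),'rng',np.ptp(T,axis=0).round(4))
rows(.4558,-.1,.1,np.pi/2)
E
```

```text
time: 2.53
tool_pos: [0.4574, -0.0993, 0.41]
tool_rot: [3.14, 0.0, 1.573]
contact_force: [0.5, 0.2, -0.4]
opening: 0.0483
grip_force: 0.0
[376. 196.] 760 z 0.1207 mid [ 0.5502 -0.0874  0.1195] rng [0.0332 0.0301 0.0051]
[277. 203.] 351 z 0.1087 mid [ 0.4541 -0.0994  0.1072] rng [0.0203 0.0193 0.0049]
[274. 302.] 324 z 0.1208 mid [ 0.4507 -0.2057  0.1194] rng [0.0329 0.017  0.0038]
tcp [ 0.4573 -0.0994  0.4099] rot [3.1396e+00 5.0000e-04 1.5734e+00] t 2.58 open 0.048073190795076194
dx dy dz mm [ -0.5  -1.8 150.9] roll 0.003
```

View pics/wrist2.png

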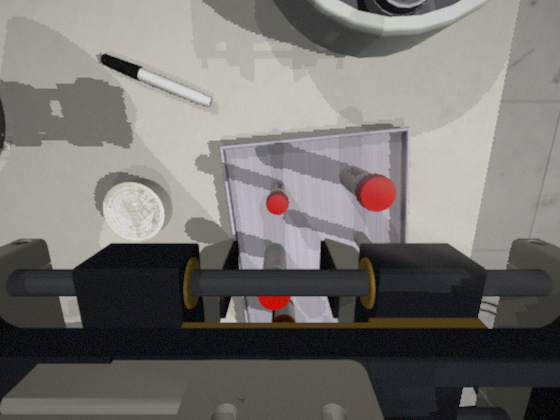

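The view shows the thin tube's cap at (277,203) and the two wide caps at (376,196) and (274,302), all matching the earlier fixes. Going down on small tube A.

```bash
python3 -m crank '[[0.05,0,-1.5,40,0],[0.05,0,-1.5,80,0],[0.05,0,-1.5,110,0],[0.05,0,-1.5,135,0],[0.05,0,-1.5,148,0],[0.05,0,-1.5,154,0],[0.05,0,-1.5,154,0],[0.05,0,-1.5,154,0],[-1,0,-1.5,154,0],[-1,0,-1.5,154,0],[-1,0,-1.5,154,0],[-1,0,-1.5,154,0]]' 20; python3 -m crank '[[-1,0,0,0,0],[-1,0,0,0,0],[-1,0,0,-20,0],[-1,0,0,-60,0],[-1,0,0,-100,0],[-1,0,0,-140,0],[-1,0,0,-180,0],[-1,0,0,-190,0],[-1,0,0,-190,0]]'
python3 -c "
from h import *
rows(.4913,.1345,.287,np.pi/2)"
```

```text
time: 3.58
tool_pos: [0.4554, -0.1008, 0.2554]
tool_rot: [3.14, 0.0, 1.571]
contact_force: [-0.2, -0.8, 0.7]
opening: 0.0261
grip_force: 0.0
time: 4.33
tool_pos: [0.4554, -0.1008, 0.4482]
tool_rot: [3.135, 0.003, 1.571]
contact_force: [-0.8, 0.3, -0.3]
opening: 0.0211
grip_force: 20.0
tcp [ 0.4554 -0.1008  0.4482] rot [3.1347e+00 2.7000e-03 1.5708e+00] t 4.33 open 0.02106523088846632
dx dy dz mm [235.3  35.9   1.8] roll -0.0
```

```bash
python3 -m crank '[[-1,40,6,0,0],[-1,80,12,0,0],[-1,120,18,0,0],[-1,160,24,0,0],[-1,200,30,0,0],[-1,225,34,0,0],[-1,235,36,0,0],[-1,235,36,20,0],[-1,235,36,45,0],[-1,235,36,55,0],[-1,235,36,55,0],[-1,235,36,55,0]]' 
python3 - <<'E'
from h import *
rows(.4913,.1345,.1424,np.pi/2)
p,d,K,R,t=cam('side');a=cv2.resize(p[70:230,210:370],None,fx=2.5,fy=2.5,interpolation=cv2.INTER_CUBIC)
p2,d2,K2,R2,t2=cam('scene');b=cv2.resize(p2[70:230,160:320],None,fx=2.5,fy=2.5,interpolation=cv2.INTER_CUBIC)
save('p3.png',np.hstack([a,b]))
for q,dd,k in((p,d,(K,R,t)),(p2,d2,(K2,R2,t2))):
    P=cloud(dd,*k);q=q.astype(int);m=(q[...,0]>100)&(q[...,1]<70)&(q[...,2]<70)&(abs(P[...,0]-.49)<.05)&(abs(P[...,1]-.134)<.05)&(P[...,2]>.15)
    print(m.sum(),((P[m].max(0)+P[m].min(0))/2).round(4),np.ptp(P[m],axis=0).round(3) if m.any() else '')
E
```

```text
time: 5.33
tool_pos: [0.4912, 0.1337, 0.3885]
tool_rot: [-3.139, 0.001, 1.57]
contact_force: [-0.3, 0.3, -0.3]
opening: 0.021
grip_force: 20.0
tcp [0.4912 0.1337 0.3885] rot [-3.1387e+00  5.0000e-04  1.5701e+00] t 5.33 open 0.02101157173753307
dx dy dz mm [ 0.9  0.4 87.1] roll -0.001
2 [0.5304 0.1529 0.3061] [0.    0.002 0.003]
9 [0.4898 0.1266 0.2316] [0.008 0.004 0.012]
```

View pics/p3.png

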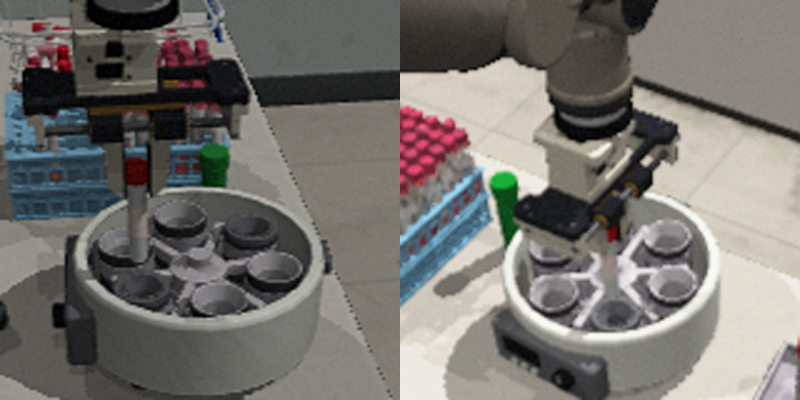

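The tube hangs upright above the near sleeved bucket: its foot is at (138,262) and the mouth at (140,288) in the left crop. Lowering it.

```bash
python3 -m crank '[[-1,1,0,20,0],[-1,1,0,40,0],[-1,1,0,52,0],[-1,1,0,62,0],[-1,1,0,72,0],[-1,1,0,79,0],[-1,1,0,82,0],[-1,1,0,82,0],[-1,1,0,82,0]]'; python3 -m crank '[[-1,0,0,2,0],[-1,0,0,4,0],[-1,0,0,5,0],[-1,0,0,5,0],[-1,0,0,5,0]]' 
python3 -c "
from h import *
rows(.4913,.1345,.1424,np.pi/2)"
```

```text
time: 6.18
tool_pos: [0.4914, 0.1353, 0.3081]
tool_rot: [3.141, -0.0, 1.571]
contact_force: [-0.2, 0.1, 0.2]
opening: 0.0207
grip_force: 20.0
time: 6.6
tool_pos: [0.4912, 0.1353, 0.3027]
tool_rot: [3.142, -0.0, 1.571]
contact_force: [0.2, -1.3, -0.4]
opening: 0.0212
grip_force: 20.0
tcp [0.4912 0.1353 0.3027] rot [ 3.1415e+00 -1.0000e-04  1.5708e+00] t 6.6 open 0.021150115973750605
dx dy dz mm [-0.8  0.1  1.3] roll 0.0
```

```bash
python3 -m crank '[[-1,0,0,1,0],[-1,0,0,1,0],[-1,0,0,1.5,0],[-1,0,0,1.5,0]]'; python3 -m crank '[[-1,0,0,1,0],[-1,0,0,1,0],[-1,0,0,1,0]]'
```

```text
time: 6.93
tool_pos: [0.4913, 0.1353, 0.3012]
tool_rot: [3.141, -0.0, 1.571]
contact_force: [0.5, 0.6, -0.5]
opening: 0.0209
grip_force: 20.0
time: 7.18
tool_pos: [0.4914, 0.1354, 0.3011]
tool_rot: [3.14, -0.0, 1.571]
contact_force: [-1.6, 0.3, 5.5]
opening: 0.0212
grip_force: 20.0
```

Contact came at exactly the expected seated height, so I release it and go for small tube B.

```bash
python3 -m crank '[[0.05,0,0,-0.5,0],[0.05,0,0,-0.5,0],[0.05,0,0,-0.5,0],[0.05,0,0,-0.5,0],[0.05,0,0,-0.5,0],[0.05,0,0,-0.5,0],[0.05,0,0,-10,0],[0.05,0,0,-40,0],[0.05,0,0,-80,0],[0.05,0,0,-110,0],[0.05,0,0,-110,0],[0.05,0,0,-110,0]]'
python3 - <<'E'
from h import *
rows(.5708,-.1726,.25,np.pi/2)
p,d,K,R,t=cam('side');save('p4.png',cv2.resize(p[70:230,210:370],None,fx=2.5,fy=2.5,interpolation=cv2.INTER_CUBIC))
P=cloud(d,K,R,t);q=p.astype(int);m=(q[...,0]>100)&(q[...,1]<70)&(q[...,2]<70)&(abs(P[...,0]-.49)<.04)&(abs(P[...,1]-.134)<.04)&(P[...,2]>.11)
print(m.sum(),P[m].max(0),((P[m].max(0)+P[m].min(0))/2).round(4))
E
```

```text
time: 8.18
tool_pos: [0.4913, 0.1353, 0.4125]
tool_rot: [3.137, -0.001, 1.571]
contact_force: [-0.2, -0.6, -0.3]
opening: 0.0481
grip_force: 0.0
tcp [0.4913 0.1353 0.4125] rot [ 3.1368e+00 -6.0000e-04  1.5708e+00] t 8.18 open 0.04805147460373461
dx dy dz mm [-307.9   79.5    3.7] roll 0.0
34 [0.49941054 0.14739106 0.32545798] [0.483  0.1314 0.2393]
```

View pics/p4.png

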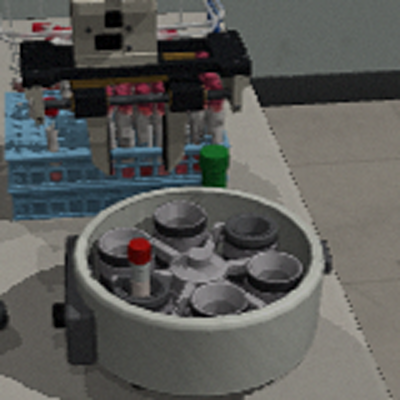

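The first thin tube (cap at (140,250) in the crop) stands seated in the near sleeved bucket. Next, small tube B.

```bash
python3 -m crank '[[0.05,-38,10,0,0],[0.05,-77,20,0,0],[0.05,-115,30,0,0],[0.05,-154,40,0,0],[0.05,-192,50,0,0],[0.05,-231,60,0,0],[0.05,-269,70,0,0],[0.05,-300,77.5,0,0],[0.05,-308,79.5,0,0],[0.05,-308,79.5,30,0],[0.05,-308,79.5,60,0],[0.05,-308,79.5,60,0]]'; python3 -c "
from h import *
rows(.5708,-.1726,.0968,np.pi/2)"
```

```text
time: 9.23
tool_pos: [0.569, -0.172, 0.3431]
tool_rot: [-3.129, -0.006, 1.57]
contact_force: [-1.0, 0.5, -0.2]
opening: 0.0481
grip_force: 0.0
tcp [ 0.569  -0.172   0.3431] rot [-3.1292 -0.0059  1.5703] t 9.23 open 0.0481374171991487
dx dy dz mm [-1.1  2.9 87.2] roll -0.001
```

```bash
python3 -m crank '[[0.05,0,0,0,0],[0.05,0,0,0,0],[0.05,0,0,0,0]]';python3 -c "
from h import *
rows(.5708,-.1726,.0968,np.pi/2)"
```

```text
time: 9.48
tool_pos: [0.5712, -0.1724, 0.352]
tool_rot: [3.139, 0.001, 1.571]
contact_force: [0.9, -0.5, 0.8]
opening: 0.0484
grip_force: 0.0
tcp [ 0.5712 -0.1724  0.352 ] rot [3.1389e+00 1.0000e-03 1.5715e+00] t 9.48 open 0.048354806157260725
dx dy dz mm [-0.1 -0.6 96.2] roll 0.001
```

```bash
python3 -m crank '[[0.05,0,-0.5,35,0],[0.05,0,-0.5,65,0],[0.05,0,-0.5,85,0],[0.05,0,-0.5,93,0],[0.05,0,-0.5,96,0],[0.05,0,-0.5,96,0],[0.05,0,-0.5,96,0],[-1,0,-0.5,96,0],[-1,0,-0.5,96,0],[-1,0,-0.5,96,0],[-1,0,-0.5,96,0],[-1,0,-0.5,96,0]]' 20; python3 -m crank '[[-1,0,0,0,0],[-1,0,0,0,0],[-1,0,0,-20,0],[-1,0,0,-60,0],[-1,0,0,-100,0],[-1,0,0,-140,0],[-1,0,0,-180,0],[-1,0,0,-190,0],[-1,0,0,-190,0],[-1,0,0,-190,0]]'
python3 -c "
from h import *
rows(.6207,.2285,.287,np.pi/2)"
```

```text
time: 10.48
tool_pos: [0.5703, -0.1727, 0.2546]
tool_rot: [3.141, 0.0, 1.571]
contact_force: [-0.1, -0.6, 2.1]
opening: 0.0211
grip_force: 20.0
time: 11.32
tool_pos: [0.57, -0.1726, 0.4435]
tool_rot: [-3.141, -0.0, 1.571]
contact_force: [-0.3, -0.1, -2.4]
opening: 0.0212
grip_force: 20.0
tcp [ 0.57   -0.1726  0.4435] rot [-3.1411e+00 -3.0000e-04  1.5707e+00] t 11.32 open 0.02122330394874454
dx dy dz mm [401.1  50.7  -2.4] roll -0.0
```

```bash
python3 -m crank '[[-1,40,5,0,0],[-1,80,10,0,0],[-1,120,15,0,0],[-1,160,20,0,0],[-1,200,25,0,0],[-1,240,30,0,0],[-1,280,35,0,0],[-1,320,40,0,0],[-1,360,45,0,0],[-1,390,49,0,0],[-1,401,50.5,0,0],[-1,401,50.5,0,0]]'; python3 -m crank '[[-1,0,0,15,0],[-1,0,0,40,0],[-1,0,0,55,0],[-1,0,0,55,0],[-1,0,0,55,0]]' 
python3 - <<'E'
from h import *
rows(.6207,.2285,.1414,np.pi/2)
p,d,K,R,t=cam('side');a=cv2.resize(p[70:230,210:370],None,fx=2.5,fy=2.5,interpolation=cv2.INTER_CUBIC)
p2,d2,K2,R2,t2=cam('scene');b=cv2.resize(p2[70:230,160:320],None,fx=2.5,fy=2.5,interpolation=cv2.INTER_CUBIC)
save('p5.png',np.hstack([a,b]))
E
```

```text
time: 12.32
tool_pos: [0.6205, 0.231, 0.4406]
tool_rot: [-3.136, 0.001, 1.575]
contact_force: [-0.2, -0.7, -0.1]
opening: 0.021
grip_force: 20.0
time: 12.73
tool_pos: [0.6208, 0.2266, 0.3877]
tool_rot: [-3.138, 0.001, 1.569]
contact_force: [-0.1, 0.2, 0.5]
opening: 0.0209
grip_force: 20.0
tcp [0.6208 0.2266 0.3877] rot [-3.1381e+00  1.3000e-03  1.5691e+00] t 12.73 open 0.020864304867977936
dx dy dz mm [ 2.   0.2 87.3] roll -0.002
```

View pics/p5.png

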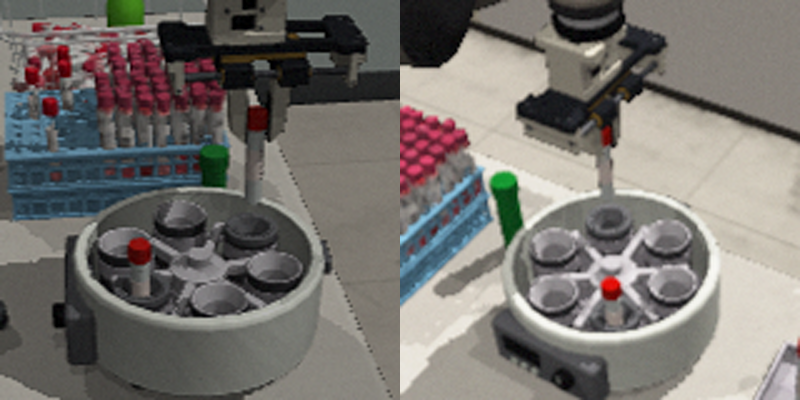

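The second thin tube hangs upright with its foot at (255,200) in the left crop and (605,195) in the right. It is over the far sleeved bucket, whose mouth is at (252,232) and (609,222). The rotor has not turned. Lowering it.

```bash
python3 -m crank '[[-1,1,0,20,0],[-1,1,0,40,0],[-1,1,0,52,0],[-1,1,0,62,0],[-1,1,0,72,0],[-1,1,0,79,0],[-1,1,0,84,0],[-1,1,0,85,0],[-1,1,0,85,0],[-1,1,0,85,0]]'; python3 -m crank '[[-1,0,0,1,0],[-1,0,0,1,0],[-1,0,0,2,0],[-1,0,0,2,0],[-1,0,0,2,0]]' 
python3 -c "
from h import *
rows(.6207,.2285,.1414,np.pi/2)"
```

```text
time: 13.67
tool_pos: [0.6209, 0.2294, 0.3049]
tool_rot: [3.14, -0.0, 1.571]
contact_force: [-0.3, 0.0, -0.1]
opening: 0.0208
grip_force: 20.0
time: 14.08
tool_pos: [0.6207, 0.2293, 0.3023]
tool_rot: [3.142, -0.0, 1.571]
contact_force: [0.2, -0.9, -0.5]
opening: 0.0214
grip_force: 20.0
tcp [0.6207 0.2293 0.3023] rot [ 3.1416e+00 -1.0000e-04  1.5708e+00] t 14.08 open 0.02139004850189716
dx dy dz mm [-0.8 -0.   1.9] roll -0.0
```

```bash
python3 -m crank '[[-1,0,0,1,0],[-1,0,0,1,0],[-1,0,0,1.5,0],[-1,0,0,1.5,0]]'; python3 -m crank '[[-1,0,0,0.5,0],[-1,0,0,1,0],[-1,0,0,1,0]]'
```

```text
time: 14.42
tool_pos: [0.6207, 0.2293, 0.3007]
tool_rot: [-3.142, -0.0, 1.571]
contact_force: [-0.5, 0.5, -0.7]
opening: 0.0212
grip_force: 20.0
time: 14.67
tool_pos: [0.6209, 0.2293, 0.3005]
tool_rot: [3.14, -0.0, 1.571]
contact_force: [0.5, -0.2, 3.9]
opening: 0.0208
grip_force: 20.0
```

```bash
python3 -m crank '[[0.05,0,0,-0.5,0],[0.05,0,0,-0.5,0],[0.05,0,0,-0.5,0],[0.05,0,0,-0.5,0],[0.05,0,0,-0.5,0],[0.05,0,0,-0.5,0],[0.05,0,0,-10,0],[0.05,0,0,-40,0],[0.05,0,0,-80,0],[0.05,0,0,-110,0],[0.05,0,0,-110,0],[0.05,0,0,-110,0]]'
python3 - <<'E'
from h import *
rows(.4519,-.196,.25,np.pi/2)
p,d,K,R,t=cam('side');P=cloud(d,K,R,t);q=p.astype(int)
for x,y in((.4913,.1345),(.6207,.2285)):
    m=(q[...,0]>100)&(q[...,1]<70)&(q[...,2]<70)&(abs(P[...,0]-x)<.03)&(abs(P[...,1]-y)<.03)&(P[...,2]>.11)&(P[...,2]<.18)
    print(m.sum(),P[m].max(0).round(3),((P[m].max(0)+P[m].min(0))/2).round(4))
E
```

```text
time: 15.67
tool_pos: [0.6207, 0.2293, 0.413]
tool_rot: [3.136, -0.001, 1.571]
contact_force: [-0.6, -0.7, -0.4]
opening: 0.0484
grip_force: 0.0
tcp [0.6207 0.2293 0.413 ] rot [ 3.1360e+00 -1.4000e-03  1.5708e+00] t 15.67 open 0.048405313320927526
dx dy dz mm [-425.3 -168.9    2.5] roll 0.0
33 [0.499 0.148 0.156] [0.4908 0.1375 0.1544]
27 [0.631 0.238 0.156] [0.6213 0.2276 0.1482]
```

Both thin tubes are seated. Now big tube B at (0.452, -0.196).

```bash
python3 -m crank '[[0.05,-20,-8,0,0],[0.2,-58,-23,0,0],[0.2,-96,-38,0,0],[0.2,-134,-53,0,0],[0.2,-172,-68,0,0],[0.2,-210,-83,0,0],[0.2,-248,-98,0,0],[0.2,-286,-113,0,0],[0.2,-324,-128,0,0],[0.2,-362,-143,0,0],[0.2,-400,-158,0,0],[0.2,-425,-168.5,0,0]]'; python3 -m crank '[[0.2,0,0,20,0],[0.2,0,0,40,0],[0.2,0,0,45,0],[0.2,0,0,45,0],[0.2,0,0,45,0]]'; python3 -c "
from h import *
rows(.4519,-.196,.108,np.pi/2)"
```

```text
time: 16.72
tool_pos: [0.4505, -0.1983, 0.4084]
tool_rot: [-3.139, -0.001, 1.569]
contact_force: [0.4, -0.1, 0.0]
opening: 0.0549
grip_force: 0.0
time: 17.13
tool_pos: [0.4524, -0.1955, 0.3645]
tool_rot: [-3.14, -0.001, 1.571]
contact_force: [0.5, -0.2, 0.1]
opening: 0.0551
grip_force: 0.0
tcp [ 0.4524 -0.1955  0.3645] rot [-3.1405e+00 -8.0000e-04  1.5713e+00] t 17.13 open 0.055109009027181056
dx dy dz mm [-0.6 -0.4 97.5] roll 0.001
```

```bash
python3 -m crank '[[0.2,-0.5,0,35,0],[0.2,-0.5,0,65,0],[0.2,-0.5,0,85,0],[0.2,-0.5,0,94,0],[0.2,-0.5,0,97.5,0],[0.2,-0.5,0,97.5,0],[0.2,-0.5,0,97.5,0],[-1,-0.5,0,97.5,0],[-1,-0.5,0,97.5,0],[-1,-0.5,0,97.5,0],[-1,-0.5,0,97.5,0],[-1,-0.5,0,97.5,0]]' 28; python3 -m crank '[[-1,0,0,0,0],[-1,0,0,0,0],[-1,0,0,-20,0],[-1,0,0,-60,0],[-1,0,0,-100,0],[-1,0,0,-140,0],[-1,0,0,-180,0],[-1,0,0,-200,0],[-1,0,0,-200,0],[-1,0,0,-200,0]]'
python3 -c "
from h import *
rows(.4829,.2140,.308,np.pi/2)"
```

```text
time: 18.13
tool_pos: [0.4524, -0.1963, 0.2678]
tool_rot: [3.14, 0.001, 1.571]
contact_force: [-0.7, 0.6, 3.7]
opening: 0.0339
grip_force: 28.0
time: 18.97
tool_pos: [0.4521, -0.1961, 0.4676]
tool_rot: [3.14, 0.001, 1.571]
contact_force: [-1.4, 0.8, -1.3]
opening: 0.0339
grip_force: 28.0
tcp [ 0.4521 -0.1961  0.4676] rot [3.1403e+00 8.0000e-04 1.5708e+00] t 18.97 open 0.03388942073253907
dx dy dz mm [4.101e+02 3.080e+01 3.000e-01] roll 0.0
```

```bash
python3 -m crank '[[-1,38,3,0,0],[-1,76,6,0,0],[-1,114,9,0,0],[-1,152,12,0,0],[-1,190,14,0,0],[-1,228,17,0,0],[-1,266,20,0,0],[-1,304,23,0,0],[-1,342,26,0,0],[-1,380,28,0,0],[-1,402,30,0,0],[-1,410,31,0,0]]'; python3 -m crank '[[-1,0,0,15,0],[-1,0,0,45,0],[-1,0,0,62,0],[-1,0,0,65,0],[-1,0,0,65,0],[-1,0,0,65,0]]' 
python3 - <<'E'
from h import *
rows(.4829,.2140,.1541,np.pi/2)
p,d,K,R,t=cam('side');a=cv2.resize(p[70:230,210:370],None,fx=2.5,fy=2.5,interpolation=cv2.INTER_CUBIC)
p2,d2,K2,R2,t2=cam('scene');b=cv2.resize(p2[70:230,160:320],None,fx=2.5,fy=2.5,interpolation=cv2.INTER_CUBIC)
save('p6.png',np.hstack([a,b]))
E
```

```text
time: 19.97
tool_pos: [0.4828, 0.2168, 0.4645]
tool_rot: [-3.137, 0.0, 1.574]
contact_force: [-0.4, 0.0, -0.6]
opening: 0.0344
grip_force: 28.0
time: 20.47
tool_pos: [0.4835, 0.2133, 0.4024]
tool_rot: [-3.141, 0.0, 1.57]
contact_force: [-0.2, 0.0, 0.5]
opening: 0.034
grip_force: 28.0
tcp [0.4835 0.2133 0.4024] rot [-3.1415e+00  1.0000e-04  1.5702e+00] t 20.47 open 0.0340443615334788
dx dy dz mm [ 0.7 -0.6 89.3] roll -0.001
```

View pics/p6.png

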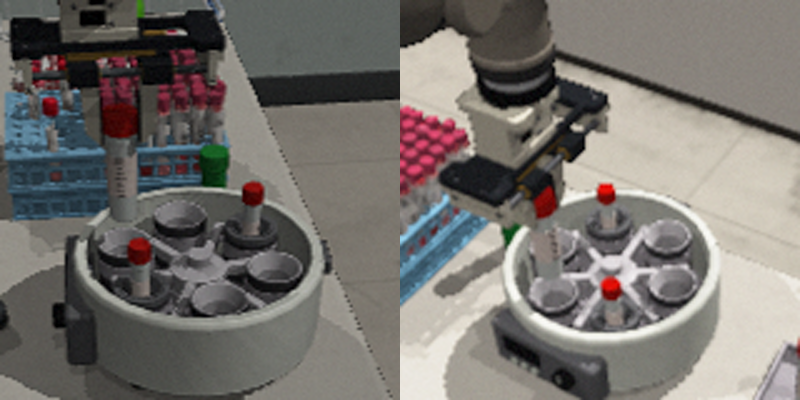

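The wide tube hangs upright: its foot is at (122,217) left and (548,278) right, over the wide mouth at (124,240) left and (555,292) right. Both thin tubes stand seated. Lowering it in stages.

```bash
python3 -m crank '[[-1,0.5,-0.5,15,0],[-1,0.5,-0.5,28,0],[-1,0.5,-0.5,36,0],[-1,0.5,-0.5,44,0],[-1,0.5,-0.5,50,0],[-1,0.5,-0.5,50,0]]'; python3 -m crank '[[-1,0,0,10,0],[-1,0,0,20,0],[-1,0,0,28,0],[-1,0,0,34,0],[-1,0,0,37,0],[-1,0,0,37,0],[-1,0,0,37,0]]' 
python3 -c "
from h import *
rows(.4829,.2140,.1541,np.pi/2)"
```

```text
time: 21.07
tool_pos: [0.4826, 0.2142, 0.3514]
tool_rot: [-3.14, 0.0, 1.571]
contact_force: [-1.3, -0.1, -1.3]
opening: 0.0343
grip_force: 28.0
time: 21.65
tool_pos: [0.4828, 0.2143, 0.3152]
tool_rot: [-3.141, -0.0, 1.571]
contact_force: [0.5, -0.4, -0.7]
opening: 0.034
grip_force: 28.0
tcp [0.4828 0.2143 0.3152] rot [-3.1413 -0.      1.5708] t 21.65 open 0.03401652068549578
dx dy dz mm [-0.3  0.1  2.1] roll -0.0
```

```bash
python3 -m crank '[[-1,0,0,1,0],[-1,0,0,1,0],[-1,0,0,1.5,0],[-1,0,0,1.5,0]]'; python3 -m crank '[[-1,0,0,0.5,0],[-1,0,0,1,0],[-1,0,0,1,0]]'
```

```text
time: 21.98
tool_pos: [0.4827, 0.2143, 0.3138]
tool_rot: [3.141, -0.0, 1.571]
contact_force: [-0.4, 0.6, -1.7]
opening: 0.0344
grip_force: 28.0
time: 22.23
tool_pos: [0.4827, 0.2144, 0.3138]
tool_rot: [3.14, -0.001, 1.571]
contact_force: [-1.9, -0.9, 6.9]
opening: 0.0341
grip_force: 28.0
```

Seated. I release it and fetch the last wide tube at (0.5517, -0.0857).

```bash
python3 -m crank '[[0.2,0,0,-0.5,0],[0.2,0,0,-0.5,0],[0.2,0,0,-0.5,0],[0.2,0,0,-0.5,0],[0.2,0,0,-0.5,0],[0.2,0,0,-0.5,0],[0.2,0,0,-10,0],[0.2,0,0,-40,0],[0.2,0,0,-80,0],[0.2,0,0,-110,0],[0.2,0,0,-110,0],[0.2,0,0,-110,0]]'; python3 -c "
from h import *
rows(.5517,-.0857,.25,np.pi/2)"
```

```text
time: 23.23
tool_pos: [0.4827, 0.2143, 0.4251]
tool_rot: [3.137, -0.001, 1.571]
contact_force: [0.1, -0.6, -1.1]
opening: 0.055
grip_force: 0.0
tcp [0.4827 0.2143 0.4251] rot [ 3.1369e+00 -1.4000e-03  1.5708e+00] t 23.23 open 0.05503805620018691
dx dy dz mm [-300.    68.9   16. ] roll 0.0
```

```bash
python3 -m crank '[[0.2,-20,4.6,0,0],[0.2,-58,13,0,0],[0.2,-96,22,0,0],[0.2,-134,31,0,0],[0.2,-172,39.5,0,0],[0.2,-210,48,0,0],[0.2,-248,57,0,0],[0.2,-286,66,0,0],[0.2,-300,69,0,0],[0.2,-300,69,30,0],[0.2,-300,69,60,0],[0.2,-300,69,60,0]]'; python3 -m crank '[[0.2,0,0,0,0],[0.2,0,0,0,0],[0.2,0,0,0,0]]'; python3 - <<'E'
from h import *
rows(.5517,-.0857,.108,np.pi/2)
p,d,K,R,t=cam('side');P=cloud(d,K,R,t);q=p.astype(int)
for x,y in((.4913,.1345),(.6207,.2285),(.4829,.214),(.5517,-.0857)):
    m=(q[...,0]>100)&(q[...,1]<70)&(q[...,2]<70)&(abs(P[...,0]-x)<.03)&(abs(P[...,1]-y)<.03)&(P[...,2]>.1)&(P[...,2]<.2)
    print(m.sum(),P[m].max(0).round(3) if m.any() else '',((P[m].max(0)+P[m].min(0))/2).round(4) if m.any() else '')
E
```

```text
time: 24.23
tool_pos: [0.55, -0.0855, 0.3562]
tool_rot: [-3.129, -0.004, 1.57]
contact_force: [-0.6, 0.5, -0.9]
opening: 0.0552
grip_force: 0.0
time: 24.48
tool_pos: [0.5522, -0.0853, 0.3645]
tool_rot: [3.139, 0.001, 1.572]
contact_force: [-0.2, -0.1, 0.3]
opening: 0.0552
grip_force: 0.0
tcp [ 0.5522 -0.0853  0.3645] rot [3.1388e+00 7.0000e-04 1.5716e+00] t 24.48 open 0.05515627696002005
dx dy dz mm [-0.3 -0.7 97.5] roll 0.001
0  
0  
72 [0.498 0.231 0.169] [0.4816 0.2146 0.1573]
153 [ 0.568 -0.069  0.123] [ 0.5515 -0.0861  0.1145]
```

```bash
python3 -m crank '[[0.2,-0.5,-0.5,35,0],[0.2,-0.5,-0.5,65,0],[0.2,-0.5,-0.5,85,0],[0.2,-0.5,-0.5,94,0],[0.2,-0.5,-0.5,97.5,0],[0.2,-0.5,-0.5,97.5,0],[0.2,-0.5,-0.5,97.5,0],[-1,-0.5,-0.5,97.5,0],[-1,-0.5,-0.5,97.5,0],[-1,-0.5,-0.5,97.5,0],[-1,-0.5,-0.5,97.5,0],[-1,-0.5,-0.5,97.5,0]]' 28; python3 -m crank '[[-1,0,0,0,0],[-1,0,0,0,0],[-1,0,0,-20,0],[-1,0,0,-60,0],[-1,0,0,-100,0],[-1,0,0,-140,0],[-1,0,0,-180,0],[-1,0,0,-200,0],[-1,0,0,-200,0],[-1,0,0,-200,0]]'
python3 -c "
from h import *
rows(.6291,.1490,.308,np.pi/2)"
```

```text
time: 25.53
tool_pos: [0.5515, -0.0863, 0.2658]
tool_rot: [3.14, 0.0, 1.571]
contact_force: [-0.5, -0.5, 2.8]
opening: 0.0339
grip_force: 28.0
time: 26.37
tool_pos: [0.551, -0.0862, 0.4656]
tool_rot: [3.14, 0.0, 1.571]
contact_force: [0.6, -0.5, -1.3]
opening: 0.0342
grip_force: 28.0
tcp [ 0.551  -0.0862  0.4656] rot [3.1403e+00 3.0000e-04 1.5708e+00] t 26.37 open 0.0342195067429853
dx dy dz mm [235.2  78.1  -1.4] roll -0.0
```

Expected seat: TCP z ≈ 0.3118.

```bash
python3 -m crank '[[-1,30,10,0,0],[-1,67,22,0,0],[-1,104,34.5,0,0],[-1,141,47,0,0],[-1,178,59,0,0],[-1,210,70,0,0],[-1,228,76,0,0],[-1,235,78,0,0],[-1,235,78,20,0],[-1,235,78,50,0],[-1,235,78,64,0],[-1,235,78,64,0]]'; python3 -m crank '[[-1,0,0,0,0],[-1,0,0,0,0],[-1,0,0,0,0]]' 
python3 - <<'E'
from h import *
rows(.6291,.1490,.1528,np.pi/2)
p,d,K,R,t=cam('side');a=cv2.resize(p[70:230,210:370],None,fx=2.5,fy=2.5,interpolation=cv2.INTER_CUBIC)
p2,d2,K2,R2,t2=cam('scene');b=cv2.resize(p2[70:230,160:320],None,fx=2.5,fy=2.5,interpolation=cv2.INTER_CUBIC)
save('p7.png',np.hstack([a,b]))
E
```

```text
time: 27.37
tool_pos: [0.6284, 0.1478, 0.3952]
tool_rot: [-3.131, 0.002, 1.57]
contact_force: [-0.1, -1.5, -0.6]
opening: 0.0345
grip_force: 28.0
time: 27.62
tool_pos: [0.6294, 0.1483, 0.4027]
tool_rot: [3.139, -0.0, 1.57]
contact_force: [0.1, -0.3, -0.5]
opening: 0.0344
grip_force: 28.0
tcp [0.6294 0.1483 0.4027] rot [ 3.1392e+00 -3.0000e-04  1.5702e+00] t 27.62 open 0.03438458221129874
dx dy dz mm [ 0.7 -0.6 90.9] roll -0.001
```

View pics/p7.png

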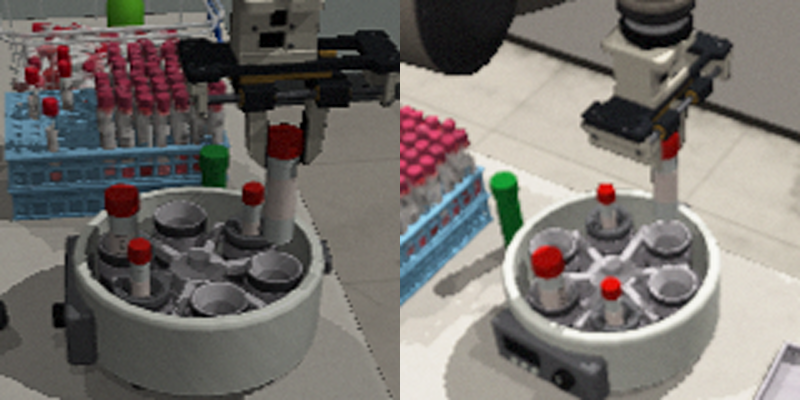

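The last tube is upright with its foot at (280,240) left and (665,212) right. It is over the far wide mouth at (275,268) left and (668,238) right, opposite the wide tube already seated. Lowering it.

```bash
python3 -m crank '[[-1,0.5,-0.5,15,0],[-1,0.5,-0.5,28,0],[-1,0.5,-0.5,36,0],[-1,0.5,-0.5,44,0],[-1,0.5,-0.5,50,0],[-1,0.5,-0.5,50,0]]'; python3 -m crank '[[-1,0,0,10,0],[-1,0,0,20,0],[-1,0,0,28,0],[-1,0,0,34,0],[-1,0,0,38,0],[-1,0,0,38,0],[-1,0,0,38,0]]' 
python3 -m crank '[[-1,0,0,1,0],[-1,0,0,1,0],[-1,0,0,2,0],[-1,0,0,2,0]]'
```

```text
time: 28.22
tool_pos: [0.6286, 0.1492, 0.3501]
tool_rot: [-3.14, 0.0, 1.571]
contact_force: [0.1, 0.6, -0.5]
opening: 0.0341
grip_force: 28.0
time: 28.8
tool_pos: [0.6288, 0.1493, 0.3132]
tool_rot: [3.141, -0.0, 1.571]
contact_force: [-0.8, 0.4, -1.1]
opening: 0.034
grip_force: 28.0
time: 29.13
tool_pos: [0.6288, 0.1493, 0.3119]
tool_rot: [3.141, -0.0, 1.571]
contact_force: [-0.6, 0.3, 2.6]
opening: 0.0342
grip_force: 28.0
```

```bash
python3 -m crank '[[-1,0,0,0.5,0],[-1,0,0,0.5,0],[-1,0,0,0.5,0]]';python3 -m crank '[[0.2,0,0,-0.5,0],[0.2,0,0,-0.5,0],[0.2,0,0,-0.5,0],[0.2,0,0,-0.5,0],[0.2,0,0,-0.5,0],[0.2,0,0,-0.5,0],[0.2,0,0,-10,0],[0.2,0,0,-40,0],[0.2,0,0,-80,0],[0.2,0,0,-120,0],[0.2,0,0,-130,0],[0.2,0,0,-130,0]]'
python3 - <<'E'
from h import *
p,d,K,R,t=cam('side');a=cv2.resize(p[70:230,210:370],None,fx=2.5,fy=2.5,interpolation=cv2.INTER_CUBIC)
p2,d2,K2,R2,t2=cam('scene');b=cv2.resize(p2[70:230,160:320],None,fx=2.5,fy=2.5,interpolation=cv2.INTER_CUBIC)
save('p8.png',np.hstack([a,b]))
P=cloud(d,K,R,t);q=p.astype(int)
for x,y in((.4913,.1345),(.6207,.2285),(.4829,.214),(.6291,.149)):
    m=(q[...,0]>100)&(q[...,1]<70)&(q[...,2]<70)&(abs(P[...,0]-x)<.03)&(abs(P[...,1]-y)<.03)&(P[...,2]>.1)&(P[...,2]<.2)
    print(m.sum(),P[m].max(0).round(3) if m.any() else '',((P[m].max(0)+P[m].min(0))/2).round(4) if m.any() else '')
E
```

```text
time: 29.38
tool_pos: [0.6288, 0.1493, 0.3118]
tool_rot: [3.14, -0.0, 1.571]
contact_force: [-1.2, 0.9, 5.1]
opening: 0.0341
grip_force: 28.0
time: 30.38
tool_pos: [0.6287, 0.1493, 0.4464]
tool_rot: [3.132, -0.001, 1.571]
contact_force: [-0.1, 0.6, 0.3]
opening: 0.0553
grip_force: 0.0
33 [0.499 0.146 0.156] [0.4899 0.1364 0.1542]
27 [0.636 0.254 0.156] [0.6237 0.2357 0.1306]
17 [0.476 0.22  0.168] [0.4707 0.2105 0.1665]
78 [0.644 0.164 0.169] [0.6282 0.149  0.1661]
```

View pics/p8.png

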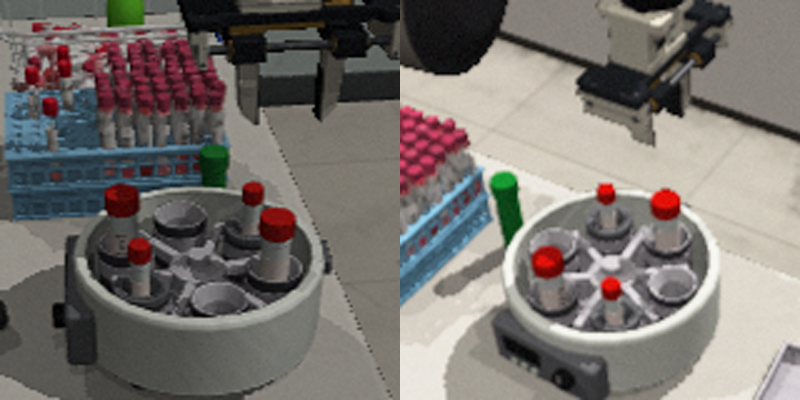

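All four tubes stand seated. The thin ones are at (140,250) and (253,195) in the sleeved buckets. The wide ones are at (122,200) and (278,225), facing each other. The gripper is clear.

```bash
python3 -m crank '[[0.2,0,0,0,0],[0.2,0,0,0,0],[0.2,0,0,0,0],[0.2,0,0,0,0]]'; python3 -c "
from cell import ticket
print(ticket.hand_in())"
```

```text
time: 30.82
tool_pos: [0.6288, 0.1493, 0.4396]
tool_rot: [-3.14, 0.0, 1.571]
contact_force: [0.1, -0.4, 1.2]
opening: 0.0552
grip_force: 0.0
the job is handed in; nothing more can be done
None
```

The job is handed in at about 31 s: both thin tubes are seated in the two sleeved buckets and both wide tubes in facing wide buckets, each lowered to the bottom before release and none dropped.

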